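# Set out the clinic's stamps on their ink pads

### The arm

A 6-joint arm with a two-finger parallel gripper is mounted at the origin on the work surface. World frame = base frame: x ahead of the robot, y to its left, z up, the work surface at z = 0. Lengths are in m, angles in rad, forces in N, time in s.
With the tool pointing down it reaches from about 0.35 to 0.925 m from the base axis. Payload 6.4 kg.
Tool frame: the origin (TCP) lies at the very end of the fingers, on their centre line; the grasp point (between the pads) lies 19 mm behind it; z points along the fingers, y is the line along which they close (so a half turn about z gives the same grasp; the last joint's range is limited). The gripper opens to 85 mm and grips with 20 to 120 N. Pads are 22 mm wide; open, the fingers measure 114 mm over their backs; the gripper's body (76 mm by 85 mm) begins 54 mm behind the grasp point. The pads swing forward as they close: fully open they stand 13 mm farther back than shut.
Start: joints at [1.085, 0.245, 1.558, -0, 1.339, -0.174], TCP at [0.199, 0.619, 0.231] pointing down, gripper open.
Joint ranges: [-3.13, 3.13], [-1.02, 2.26], [0.13, 2.54], [-0.95, 4.09], [0.21, 2.88], [-2.74, 2.74]. Speed limits (rad/s): [2.57, 2.57, 3.14, 3.14, 3.14, 3.14].

### API

Orientations are given as a unit quaternion [w, x, y, z].
In Python, from workcell import r gives the robot as it stands. The module is installed in compiled form; this text tells all that it offers.
- The arm moves only by the tool drive_tool, never from a script. Its argument "commands" is text: rows parted by semicolons, each of 5 numbers parted by spaces: the finger opening in mm, from 0 to 85.4, then the shift along the tool's x, y, z in mm, then the turn about the tool's z in degrees. A call has exactly 5 rows; each row is the pose to reach, as a shift and turn from the pose commanded when the call began, along the tool's axes at that moment; what a row does not reach only later rows make up. A row lasts 1/8 s, in which the tool goes at most 62.5 mm and 10.7 degrees, less where a joint would pass 70% of its speed; a pose out of reach is approached as far as the arm can. A call with a gripper value outside its range is refused whole. The fingers move at their own pace and stop on an object; "newtons" is the grip in N (left out, the last holds). Time passes only in rows, so rows that repeat a pose let the fingers close, or fill a call up. It gives the time, the measured TCP pose, the force, the opening and the grip force at its end, in the units of the state.
- r.get_state(): the state, without advancing time (a new reading comes with each control period).
- r.capture(name): name is "side" or "top" or "wrist"; returns (picture, depth): 384x512x3 uint8, red, green, blue; 384x512 float32, m along the optical axis (not along the pixel's ray), 0 where there is no reading.
- r.calibration(name): a dict with "vertical_fov" (degrees; the focal length in pixels is half the picture's height over the tangent of half this angle, whatever the lens; pixels are square), "cx", "cy" (the principal point, pixels), "position" and "rotation" of the camera in the world; the wrist camera has in their place "hand_eye" (4x4, takes a point from camera to tool coordinates, whose origin is the TCP and whose axes are the flange's). Camera axes: x right, y down, z forward; pixel columns grow to the right and rows downward; lengths in m; the calibration is good to about 2 mm. A picture is of the moment at which its call begins: read the wrist's pose just before it. calibration takes no time and is no camera call.
- r.job_done(): hands the job in; it is judged then, once.
The state is a dict: "time_s": time; "q": joint angles; "joint_velocities": joint speeds; "tau": joint torques, N m; "eef_pos": TCP position; "tool_rot": TCP orientation; "contact_force": force on the tool from outside, world axes, zero at the start; "torque": the same for the moment, N m; "gripper_width": opening from 0.0 (shut) to 1.0 (fully open); "grasp_force": force on a finger pad.
Only numpy, scipy, OpenCV 4.12 (cv2) and the standard library are available. Lean on these libraries where they do the work, as an engineer would, in place of code of your own. Each camera call takes 0.05 s, during which the arm holds its last target. There are 200 camera calls.

### The job

Get the clinic's registration desk ready for the morning: stand each of the four wooden-handled stamps, face down and upright, in the middle of the ink pad of its own shape and size (large round, small round, square, oblong), with the square and the oblong stamps lined up with the sides of their pads. Set them down, do not drop them or let them tip over, and leave the torch and the black self-inking stamp standing where they are.

Things in the scene. Friction and masses are not known exactly. Their poses are not given: they have to be found in the camera images.
- stamp_large_round: Wooden-handled rubber stamp with a round base, 48 mm in diameter, 14 mm high. Its upright round dark wooden handle, 22 mm in diameter, stands on the centre of the base, from 14 to 80 mm above the underside. Loose, about 30 to 100 g, standing upright face down on the table at the start. Origin: centre of the underside; z up along the handle.
- stamp_small_round: Wooden-handled rubber stamp with a small round base, 31 mm in diameter, 14 mm high. Its upright round dark wooden handle, 22 mm in diameter, stands on the centre of the base, from 14 to 80 mm above the underside. Loose, about 30 to 100 g, standing upright face down on the table at the start. Origin: centre of the underside; z up along the handle.
- stamp_square: Wooden-handled rubber stamp with a square base, 44 x 44 mm, 14 mm high. Its upright round dark wooden handle, 22 mm in diameter, stands on the centre of the base, from 14 to 80 mm above the underside. Loose, about 30 to 100 g, standing upright face down on the table at the start. Origin: centre of the underside; z up along the handle; x and y along the base's sides.
- stamp_oblong: Wooden-handled rubber stamp with an oblong base, 66 mm (along its x) x 26 mm (along its y), 14 mm high. Its upright round dark wooden handle, 22 mm in diameter, stands on the centre of the base, from 14 to 80 mm above the underside. Loose, about 30 to 100 g, standing upright face down on the table at the start. Origin: centre of the underside; z up along the handle.
- pad_large_round: Large round ink pad: a black felt ink pad in an open steel tin, fixed to the table. Felt top 8 mm above the table, thin rim (3 mm wall) to 11 mm. Origin: centre of the underside, on the table; z up. 82 mm in diameter outside, felt 76 mm.
- pad_small_round: Small round ink pad: a black felt ink pad in an open steel tin, fixed to the table. Felt top 8 mm above the table, thin rim (3 mm wall) to 11 mm. Origin: centre of the underside, on the table; z up. 60 mm in diameter outside, felt 54 mm.
- pad_square: Square ink pad: a black felt ink pad in an open steel tin, fixed to the table. Felt top 8 mm above the table, thin rim (3 mm wall) to 11 mm. Origin: centre of the underside, on the table; z up; x and y along its sides. 78 x 78 mm outside, felt 72 x 72 mm.
- pad_oblong: Oblong ink pad: a black felt ink pad in an open steel tin, fixed to the table. Felt top 8 mm above the table, thin rim (3 mm wall) to 11 mm. Origin: centre of the underside, on the table; z up. 100 mm (along its x) x 60 mm (along its y) outside, felt 94 x 54 mm.
- torch: Bystander: black pocket torch standing on its end among the stamps, 90 mm high, 28 mm in diameter (34 mm at the top), loose. Origin: centre of its underside.
- self_inker: Bystander: black plastic self-inking stamp, a block 44 mm (x) x 70 mm (y), 82 mm high, loose, standing among the stamps. It has no wooden handle and no pad. Origin: centre of its underside. All the desk's other things (book, cup, jars, bag) stand fixed, outside the area where the stamps and pads lie.
Not all that is in view belongs to the job. What is shaped like the pad_oblong but blue or purple is not meant.

How it is judged:
By the outcome, as a careful person would: the job done as asked, in the order asked, and still so for the second after the job is handed in, with the robot touching nothing.
It also fails if it takes over 117 s, if anything falls off the work surface, if the arm or the gripper's body presses on something with over 40 N, if the wrist force passes 120 N, or if a joint passes its speed limit or range.

## Working session

There is one attempt and no reset: what is moved stays moved. The work goes in short steps, Python scripts to look and compute and a tool call to move; the robot and the scene stay as the last step left them, time stands still between calls to the robot, and variables do not carry over. Pictures are saved under pics/ and viewed, at most 14 in all, crops included, and the job is handed in when it is done.

Besides the shell and the picture viewer there is one more tool, called as name(argument=value, ...), one argument or row to a line, values as JSON. drive_tool: Moves the arm, as the interface text tells. Its arguments: {"type":"object","properties":{"commands":{"type":"string"},"newtons":{"type":"number"}},"required":["commands"]}

```bash
mkdir -p pics; python3 - <<'E'
from workcell import r
import cv2,numpy as np
for n in("top","side"):
    p,d=r.capture(n); np.savez(f"{n}0.npz",p=p,d=d)
    cv2.imwrite(f"pics/{n}0.png",cv2.resize(p[:,:,::-1],(800,600),interpolation=cv2.INTER_CUBIC))
    print(n,r.calibration(n))
print(r.calibration("wrist")); print(r.get_state())
E
```

```text
top {'vertical_fov': 44.97926543096466, 'cx': 252.99983865880102, 'cy': 190.38403830710817, 'position': array([ 0.25875728, -0.05999467,  1.43903097]), 'rotation': array([ 0.0541215 , -0.70437667,  0.70607777, -0.04877042])}
side {'vertical_fov': 46.25125769716415, 'cx': 254.92624474203657, 'cy': 195.53259657963704, 'position': array([ 0.17868155, -1.13620199,  0.7227137 ]), 'rotation': array([-0.48361732,  0.86460502, -0.12063258,  0.06340527])}
{'vertical_fov': 63.25329213098609, 'cx': 250.48870209348678, 'cy': 195.97350363831532, 'hand_eye': array([[-2.12731481e-04, -9.58955323e-01, -2.83557126e-01,
         7.24021995e-02],
       [ 9.99999977e-01, -2.00580970e-04, -7.18842369e-05,
        -1.28613992e-03],
       [ 1.20576083e-05, -2.83557134e-01,  9.58955344e-01,
        -1.42826929e-01],
       [ 0.00000000e+00,  0.00000000e+00,  0.00000000e+00,
         1.00000000e+00]])}
{'time_s': 0.1, 'q': array([ 1.08493929e+00,  2.45753304e-01,  1.55888506e+00, -1.40925523e-05,
        1.33869984e+00, -1.74130299e-01]), 'joint_velocities': array([ 0.00025864, -0.00159116, -0.00176595, -0.00099026,  0.00117067,
        0.00111218]), 'tau': array([ 7.13172212e-04, -4.30667746e+01, -3.27130258e+01, -2.83857196e-05,
        2.81930836e-03,  7.90205767e-07]), 'eef_pos': array([0.19913702, 0.61822098, 0.23028851]), 'tool_rot': array([-2.76325140e-04,  1.55231393e-01,  9.87877752e-01, -8.27904660e-04]), 'contact_force': array([ 1.01691348, -0.54285002, -0.109721  ]), 'torque': array([ 0.02410179, -0.01453387, -0.01623865]), 'grasp_force': 0.0, 'gripper_width': 0.9994171415872852}
```

View pics/top0.png

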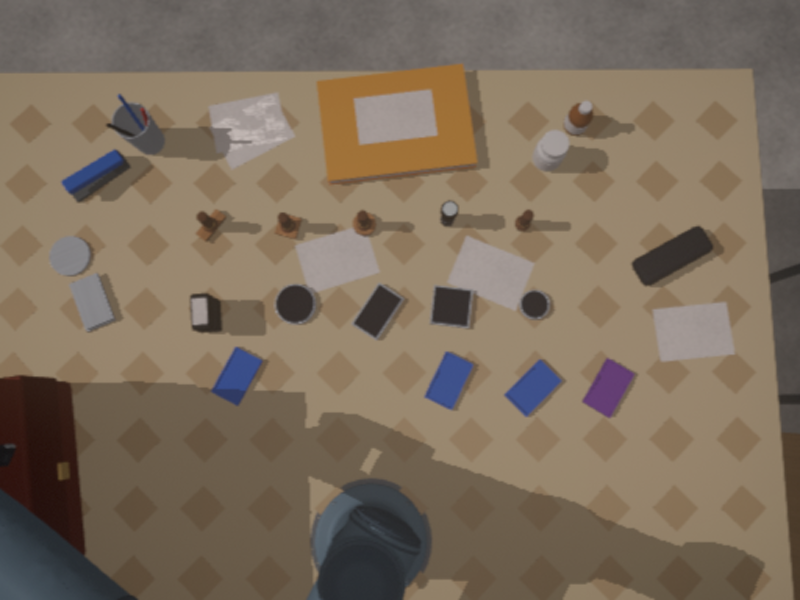

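View pics/side0.png

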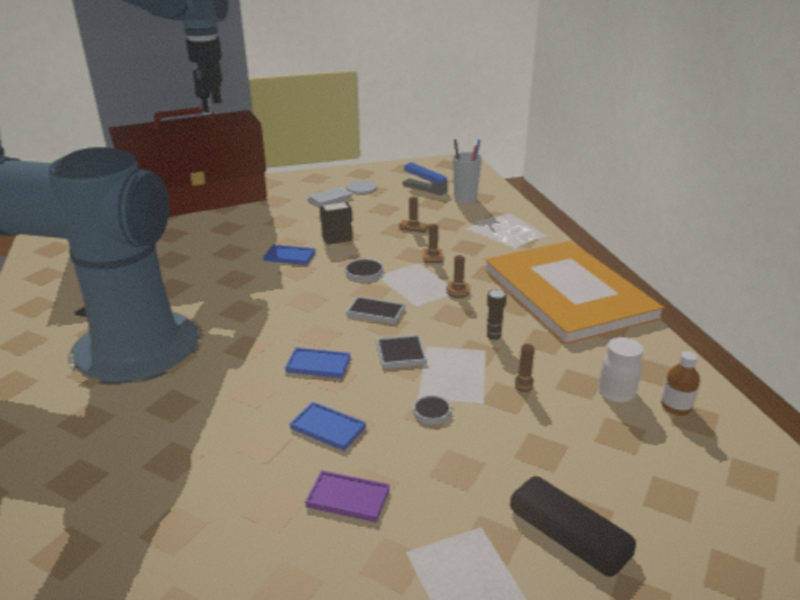

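The top view (800x600 px) shows:
- **Stamps:** oblong (209,223), square (288,225), large round (365,222), small round (524,222). The torch is at (449,212) and the self-inker at (205,312).
- **Pads:** large round (296,304), oblong (379,311), square (452,307), small round (535,305). The felt on these is black. The blue and purple ones are decoys.

```bash
cat > h.py <<'E'
import numpy as np,cv2
from workcell import r
from scipy.spatial.transform import Rotation as R
def rot(q): return R.from_quat(np.roll(q,-1)).as_matrix()
def load(n,st=None,p=None,d=None):
    c=r.calibration(n)
    if p is None:
        st=r.get_state(); p,d=r.capture(n)
    if n=="wrist":
        T=np.eye(4);T[:3,:3]=rot(st["tool_rot"]);T[:3,3]=st["eef_pos"];T=T@c["hand_eye"];Rm,t=T[:3,:3],T[:3,3]
    else: Rm,t=rot(c["rotation"]),c["position"]
    f=192/np.tan(np.radians(c["vertical_fov"]/2))
    v,u=np.mgrid[:384,:512]
    ray=np.dstack([(u-c["cx"])/f,(v-c["cy"])/f,np.ones_like(u)])@Rm.T
    return p,d,ray,t,Rm,f,c
def cloud(L): return L[3]+L[2]*L[1][...,None]
def plane(L,z): # world xy where each pixel's ray meets height z
    ray,t=L[2],L[3]; return t[:2]+ray[...,:2]*((z-t[2])/ray[...,2])[...,None]
def ortho(L,z,x0,y0,w,s=0.0005):
    """picture rectified onto height z: rows = -x, cols = -y, centre x0,y0, half-width w"""
    _,_,_,t,Rm,f,c=L; n=int(2*w/s); i=np.arange(n)
    X,Y=np.meshgrid(x0+w-i*s,y0+w-i*s,indexing="ij")
    q=(np.dstack([X,Y,np.full_like(X,z)])-t)@Rm
    return cv2.remap(L[0],(f*q[...,0]/q[...,2]+c["cx"]).astype(np.float32),(f*q[...,1]/q[...,2]+c["cy"]).astype(np.float32),cv2.INTER_CUBIC)
E
python3 - <<'E'
from h import *
z=np.load("top0.npz");L=load("top",None,z["p"],z["d"]);W=cloud(L)
print("table z",np.round([W[300,400,2],W[150,100,2],W[130,350,2]],4))
def px(x,y):return (slice(int(y*.64-14),int(y*.64+14)),slice(int(x*.64-16),int(x*.64+16)))
for n,x,y in [("obl",209,223),("sq",288,225),("LR",365,222),("torch",449,212),("SR",524,222),("ink",205,312)]:
    w=W[px(x,y)].reshape(-1,3);h=w[(w[:,2]>.06)&(w[:,2]<.11)];print(n,len(h),h.mean(0).round(4),h[:,2].max().round(4))
g=L[0].max(2)
for n,x,y in [("pLR",296,304),("pobl",379,311),("psq",452,307),("pSR",535,305)]:
    P=plane(L,.008);s=px(x,y);m=g[s]<70
    pts=P[s][m].astype(np.float32)*1000;print(n,m.sum(),pts.mean(0).round(1),cv2.minAreaRect(pts), W[s][m][:,2].mean())
E
```

```text
table z [ 0.0035 -0.      0.0005]
obl 53 [0.6173 0.3254 0.0759] 0.0838
sq 51 [0.6145 0.1685 0.0764] 0.0867
LR 46 [0.6182 0.0161 0.077 ] 0.0831
torch 112 [ 0.6266 -0.1516  0.0881] 0.0969
SR 51 [ 0.6181 -0.3027  0.0767] 0.0846
ink 320 [0.4323 0.3206 0.0795] 0.089
pLR 405 [458.1 152. ] ((458.0279235839844, 151.89366149902344), (69.5054702758789, 65.63609313964844), 0.8630174994468689) 0.017454796526505396
pobl 442 [443.  -12.8] ((442.9400329589844, -12.645500183105469), (48.69316864013672, 89.13500213623047), 56.427268981933594) 0.016795383370028744
psq 468 [ 452.  -159.4] ((452.0110778808594, -159.47958374023438), (67.07571411132812, 67.4584732055664), 82.59768676757812) 0.010096245363330644
pSR 197 [ 455.4 -325.4] ((455.0476989746094, -324.5777587890625), (46.60662841796875, 47.33150100708008), 88.44390869140625) 0.021786656035707026
```

```bash
cat >> h.py <<'E'
def yaw(st): # world angle (deg) of tool y
    y=rot(st["tool_rot"])[:,1]; return np.degrees(np.arctan2(y[1],y[0]))
def go(x,y,z,a=None):
    st=r.get_state();D=rot(st["tool_rot"]).T@(np.array([x,y,z])-st["eef_pos"])*1000
    t=0 if a is None else -((a-yaw(st)+90)%180-90)
    print("shift",D.round(1),"turn",round(t,2),"| at",(st["eef_pos"]*1000).round(1),"yaw",round(yaw(st),2),"F",st["contact_force"].round(1),"w",round(st["gripper_width"]*85.4,1),"t",round(st["time_s"],2))
E
python3 -c "
from h import *
go(.53,.10,.25,90)"
```

```text
shift [-473.9 -391.8  -19.2] turn -17.86 | at [199.1 618.2 230.3] yaw 72.14 F [ 1.  -0.5 -0.1] w 85.4 t 0.1
```

drive_tool(
  commands="85 -40 -33 -19 -5; 85 -85 -70 -19 -10; 85 -130 -108 -19 -18; 85 -175 -145 -19 -18; 85 -220 -182 -19 -18",
)

```text
time_s: 0.72
eef_pos: [0.3534, 0.3762, 0.25]
tool_rot: [-0.0, -0.001, 1.0, -0.0]
contact_force: [1.2, -0.3, 0.6]
gripper_width: 0.998
grasp_force: 0.0
```

```bash
python3 -c "
from h import *
go(.53,.10,.25,90)"
```

```text
shift [-175.8 -276.7   -0. ] turn 0.15 | at [353.4 376.2 250. ] yaw 90.15 F [ 1.2 -0.3  0.6] w 85.2 t 0.72
```

drive_tool(
  commands="50 -44 -69 0 0; 50 -88 -138 0 0; 50 -132 -207 0 0; 50 -176 -277 0 0; 50 -176 -277 0 0",
)

```text
time_s: 1.35
eef_pos: [0.5218, 0.1127, 0.25]
tool_rot: [-0.0, -0.001, 1.0, 0.0]
contact_force: [0.5, 1.1, 0.1]
gripper_width: 0.58
grasp_force: 0.0
```

```bash
python3 - <<'E'
from h import *
L=load("wrist");st=r.get_state();np.savez("w1.npz",p=L[0],d=L[1],e=st["eef_pos"],q=st["tool_rot"])
cv2.imwrite("pics/w1.png",cv2.resize(L[0][:,:,::-1],(800,600),interpolation=cv2.INTER_CUBIC))
go(.53,.1,.25,90)
E
```

```text
shift [-5.  -6.9  0.2] turn -0.2 | at [525.  106.9 250.1] yaw 89.8 F [ 0.4 -5.3  0.4] w 50.3 t 1.4
```

View pics/w1.png

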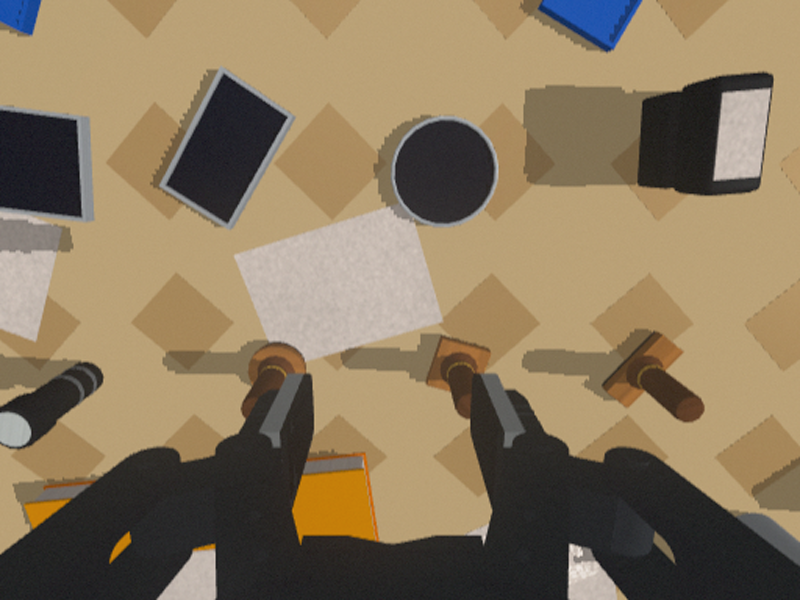

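Top row of the wrist picture: oblong pad at (227,148), round pad at (445,170), self-inker at (710,130). Below are the torch and the large round, square and oblong stamps, and the fingers partly hide the stamps. I'll retake this at rest for the pads, then view the stamps from farther out.

```bash
cat >> h.py <<'E'
def snap(k):
    for i in range(6):
        if abs(r.get_state()["joint_velocities"]).max()<.01: break
        r.capture("wrist")
    st=r.get_state();p,d=r.capture("wrist");np.savez(k+".npz",p=p,d=d,e=st["eef_pos"],q=st["tool_rot"]);return reload(k)
def reload(k):
    z=np.load(k+".npz");return load("wrist",dict(eef_pos=z["e"],tool_rot=z["q"]),z["p"],z["d"])
def pad(L,x0,y0,name=None,w=.065,z=.008):
    o=ortho(L,z,x0,y0,w);m=(cv2.GaussianBlur(o,(5,5),0).max(2)<75).astype(np.uint8)
    n,lab,s,c=cv2.connectedComponentsWithStats(m);k=lab[len(m)//2,len(m)//2]
    cs=max(cv2.findContours((lab==k).astype(np.uint8),cv2.RETR_EXTERNAL,cv2.CHAIN_APPROX_NONE)[0],key=cv2.contourArea)
    (cc,cr),(a,b),t=cv2.minAreaRect(cs)
    # long-side direction in world degrees
    bx=cv2.boxPoints(((cc,cr),(a,b),t));e=[bx[1]-bx[0],bx[2]-bx[1]];e=max(e,key=np.linalg.norm)
    ang=np.degrees(np.arctan2(-e[0],-e[1]))%180
    print("pad",name,"x,y",((x0+w-cr*.0005)*1000).round(1),((y0+w-cc*.0005)*1000).round(1),"size mm",round(a/2,1),round(b/2,1),"long dir",ang.round(1),"k",k)
    return o
E
python3 - <<'E'
from h import *
L=snap("D");o=pad(L,.458,.152,"LR");pad(L,.443,-.0128,"obl")
W=cloud(L);P=plane(L,.008)
for x,y in((.458,.152),(.443,-.0128),(.48,.07)):
    i=np.unravel_index(np.argmin(np.hypot(P[...,0]-x,P[...,1]-y)),P.shape[:2]);print(W[i].round(4))
go(.66,.15,.22,90)
E
```

```text
Traceback (most recent call last):
  File "h.py", line 46, in pad
    print("pad",name,"x,y",((x0+w-cr*.0005)*1000).round(1),((y0+w-cc*.0005)*1000).round(1),"size mm",round(a/2,1),round(b/2,1),"long dir",ang.round(1),"k",k)
                           ^^^^^^^^^^^^^^^^^^^^^^^^^^^^
AttributeError: 'float' object has no attribute 'round'
```

```bash
sed -i 's/((x0+w-cr\*.0005)\*1000).round(1),((y0+w-cc\*.0005)\*1000).round(1)/np.round(1000*(x0+w-cr*.0005),1),np.round(1000*(y0+w-cc*.0005),1)/' h.py
python3 - <<'E'
from h import *
L=reload("D");o=pad(L,.458,.152,"LR");pad(L,.443,-.0128,"obl")
W=cloud(L);P=plane(L,.008)
for x,y in((.458,.152),(.443,-.0128),(.48,.07)):
    i=np.unravel_index(np.argmin(np.hypot(P[...,0]-x,P[...,1]-y)),P.shape[:2]);print(W[i].round(4))
go(.66,.15,.22,90)
E
```

```text
pad LR x,y 456.5 151.2 size mm 74.0 74.5 long dir 90.0 k 1
pad obl x,y 440.9 -13.9 size mm 52.9 93.2 long dir 146.6 k 1
[0.4579 0.1519 0.008 ]
[ 0.4426 -0.0126  0.0076]
[0.4812 0.0693 0.0006]
shift [-139.7   33.6   30.1] turn 0.25 | at [520.5 115.8 250.1] yaw 90.25 F [-0.2 -0.3 -0.8] w 49.7 t 1.75
```

drive_tool(
  commands="50 -50 12 10 0; 50 -100 24 20 0; 50 -140 34 30 0; 50 -140 34 30 0; 50 -140 34 30 0",
)

```text
time_s: 2.38
eef_pos: [0.6603, 0.1499, 0.2203]
tool_rot: [-0.0, -0.002, 1.0, -0.0]
contact_force: [0.2, -0.7, -0.5]
gripper_width: 0.585
grasp_force: 0.0
```

```bash
python3 - <<'E'
from h import *
L=snap("A");
cv2.imwrite("pics/A.png",cv2.resize(L[0][:,:,::-1],(800,600),interpolation=cv2.INTER_CUBIC))
W=cloud(L);m=(W[...,2]>.02)&(W[...,2]<.09)
for n,x,y in(("LR",.617,.016),("sq",.614,.168),("obl",.617,.325)):
    q=(np.hypot(W[...,0]-x,W[...,1]-y)<.04)&(W[...,2]>.074)&(W[...,2]<.086);print(n,"top",q.sum(),W[q].mean(0).round(4))
    b=(np.hypot(W[...,0]-x,W[...,1]-y)<.055)&(W[...,2]>.011)&(W[...,2]<.017)
    P=plane(L,.014)[b].astype(np.float32)*1000;print("  base",b.sum(),cv2.minAreaRect(P))
go(.66,.15,.22,90)
E
```

```text
LR top 480 [0.6184 0.0154 0.0795]
  base 831 ((618.1614990234375, 16.680408477783203), (47.26499938964844, 45.0113639831543), 12.909329414367676)
sq top 446 [0.615  0.1677 0.0797]
  base 994 ((615.160888671875, 167.8453826904297), (43.79298782348633, 43.837650299072266), 73.80160522460938)
obl top 498 [0.6173 0.3232 0.0793]
  base 982 ((617.4591674804688, 324.25445556640625), (29.027387619018555, 66.03308868408203), 52.790740966796875)
shift [0.5 0.7 1.4] turn 0.17 | at [660.5 149.3 221.4] yaw 90.17 F [ 0.  -0.2 -0.7] w 50.4 t 2.52
```

View pics/A.png

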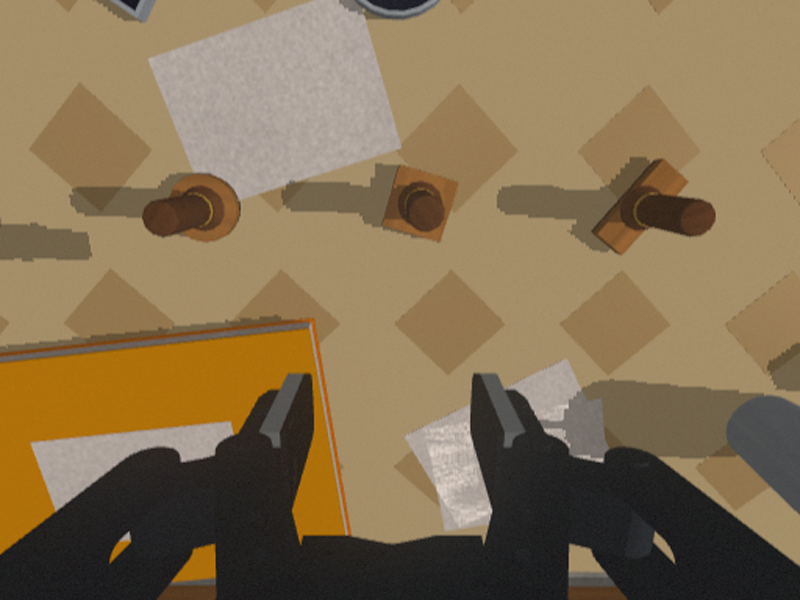

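Stamps are clear in the picture: large round (205,205), square (422,200), oblong (640,205), with the torch's shadow at left. Sizes and heights match (tops 79.5 mm, square 43.8 mm, oblong 66 mm). I'll start with the large round stamp.

drive_tool(
  commands="50 14 -44 20 0; 50 28 -88 50 0; 50 42 -133 90 0; 50 42 -133 110 0; 50 42 -133 110 0",
)

```text
time_s: 3.15
eef_pos: [0.6183, 0.0163, 0.1093]
tool_rot: [-0.001, -0.001, 1.0, 0.0]
contact_force: [0.3, 0.3, 0.3]
gripper_width: 0.591
grasp_force: 0.0
```

```bash
python3 -c "
from h import *
go(.6182,.016,.036,90)"
```

```text
shift [-0.  -0.3 73.3] turn 0.12 | at [618.3  16.3 109.3] yaw 90.12 F [0.3 0.3 0.3] w 50.4 t 3.15
```

drive_tool(
  commands="50 0 0 30 0; 50 0 0 60 0; 50 0 0 73 0; 50 0 0 73 0; 30 0 0 73 0",
  newtons=30,
)

```text
time_s: 3.78
eef_pos: [0.6208, 0.016, 0.0391]
tool_rot: [0.002, -0.001, 1.0, -0.0]
contact_force: [-0.1, 0.4, -0.4]
gripper_width: 0.384
grasp_force: 0.0
```

drive_tool(
  commands="20 0 0 0 0; 15 0 0 0 0; 15 0 0 0 0; 15 0 0 0 0; 15 0 0 -15 0",
)

```text
time_s: 4.4
eef_pos: [0.6183, 0.0159, 0.0516]
tool_rot: [-0.001, -0.001, 1.0, 0.0]
contact_force: [0.3, -0.0, -0.7]
gripper_width: 0.251
grasp_force: 29.5
```

```bash
python3 -c "
from h import *
go(.4565,.1512,.12,90)"
```

```text
shift [161.7 135.7 -67.9] turn 0.13 | at [618.3  15.9  51.6] yaw 90.13 F [ 0.3 -0.  -0.7] w 21.4 t 4.4
```

drive_tool(
  commands="15 10 0 -45 0; 15 45 38 -68 0; 15 85 75 -68 0; 15 125 105 -68 0; 15 161 135 -68 0",
)

```text
time_s: 5.03
eef_pos: [0.4565, 0.1513, 0.1207]
tool_rot: [0.0, -0.001, 1.0, -0.0]
contact_force: [-0.1, 0.2, -0.2]
gripper_width: 0.251
grasp_force: 29.6
```

drive_tool(
  commands="15 0 0 0 0; 15 0 0 0 0; 15 0 0 20 0; 15 0 0 40 0; 15 0 0 50 0",
)

```text
time_s: 5.65
eef_pos: [0.4585, 0.1497, 0.0695]
tool_rot: [-0.001, -0.0, 1.0, -0.0]
contact_force: [-0.4, 0.6, -0.3]
gripper_width: 0.248
grasp_force: 29.6
```

```bash
python3 -c "
from h import *
L=snap('h1');cv2.imwrite('pics/h1.png',cv2.resize(L[0][:,:,::-1],(800,600),interpolation=cv2.INTER_CUBIC))
go(.4565,.1512,.0445,90)"
```

```text
shift [ 2.5  0.8 26.7] turn 0.12 | at [459.  150.4  71.2] yaw 90.12 F [-0.2  0.1  0. ] w 21.3 t 5.95
```

View pics/h1.png

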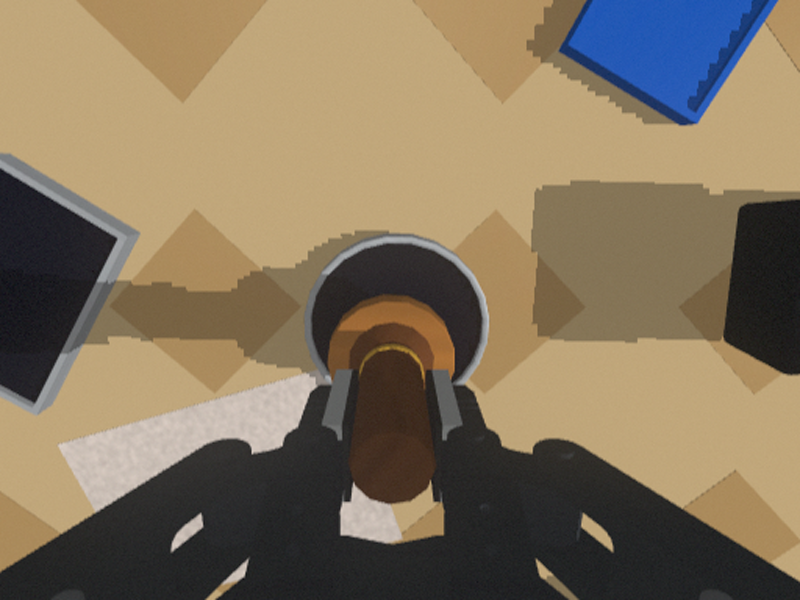

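The large round stamp hangs upright over its pad: pad centre about (397,315), base about (391,345). I'll measure the hand-eye bias from the held stamp.

```bash
cat >> h.py <<'E'
def held(k,zb):
    """held handle/base edges in tool y (mm) from a saved picture; zb = underside height"""
    L=reload(k);W=cloud(L);e=np.load(k+".npz")["e"];near=np.hypot(W[...,0]-e[0],W[...,1]-e[1])<.05
    t=near&(abs(W[...,2]-zb-.08)<.003);b=near&(abs(W[...,2]-zb-.014)<.003)
    for n,q in(("top",t),("base",b)):
        w=(W[q]-e)*1000;print(n,q.sum(),"mean",w.mean(0).round(1),"y range",w[:,1].min().round(1),w[:,1].max().round(1),"x range",w[:,0].min().round(1),w[:,0].max().round(1))
E
python3 -c "
from h import *
held('h1',.0712-.0363)
pad(reload('h1'),.4565,.1512,'LR')"
```

```text
top 2407 mean [-5.7 -1.4 42.8] y range -42.4 39.5 x range -15.1 7.6
base 1951 mean [-12.4  -1.7 -23.6] y range -24.7 21.9 x range -25.5 6.0
pad LR x,y 456.8 151.4 size mm 129.5 129.5 long dir 90.0 k 0
```

drive_tool(
  commands="15 1.7 2.2 10 0; 15 1.7 2.2 18 0; 15 1.7 2.2 23 0; 15 1.7 2.2 26 0; 15 1.7 2.2 26.5 0",
)

```text
time_s: 6.58
eef_pos: [0.4571, 0.1524, 0.0466]
tool_rot: [-0.001, -0.002, 1.0, -0.001]
contact_force: [-12.4, -3.4, 30.0]
gripper_width: 0.245
grasp_force: 32.2
```

```bash
python3 -c "
from h import *
go(.4573,.1526,.0445,90)"
```

```text
shift [-0.2  0.2  2.1] turn 0.18 | at [457.1 152.4  46.6] yaw 90.18 F [-12.4  -3.4  30. ] w 21.0 t 6.58
```

drive_tool(
  commands="15 0 0 -1 0; 15 0 0 -1.5 0; 22 0 0 -1.5 0; 30 0 0 -1.5 0; 40 0 0 -1.5 0",
)

```text
time_s: 7.2
eef_pos: [0.4562, 0.1527, 0.045]
tool_rot: [-0.0, -0.001, 1.0, 0.0]
contact_force: [-0.0, 0.7, -0.4]
gripper_width: 0.474
grasp_force: 0.0
```

drive_tool(
  commands="50 0 0 0 0; 50 0 0 -30 0; 50 0 0 -80 0; 50 0 0 -130 0; 50 0 0 -130 0",
)

```text
time_s: 7.82
eef_pos: [0.4594, 0.153, 0.18]
tool_rot: [0.005, -0.001, 1.0, 0.0]
contact_force: [0.4, -0.1, -0.5]
gripper_width: 0.588
grasp_force: 0.0
```

```bash
python3 -c "
from h import *
go(.53,-.30,.19,90)"
```

```text
shift [ -69.5 -453.2   -9.7] turn 0.14 | at [459.4 153.  180. ] yaw 90.14 F [ 0.4 -0.1 -0.5] w 50.2 t 7.83
```

drive_tool(
  commands="50 -40 -10 -20 0; 50 -70 -30 -30 0; 50 -70 -30 -30 0; 50 -70 -30 -30 0; 50 -70 -30 -30 0",
)

```text
time_s: 8.45
eef_pos: [0.5252, 0.1233, 0.2041]
tool_rot: [-0.001, -0.002, 1.0, 0.0]
contact_force: [0.3, -0.2, 0.7]
gripper_width: 0.585
grasp_force: 0.0
```

```bash
cat >> h.py <<'E'
def stamp(L,x,y,zb,rad=.055,n=""):
    """top and base centre (mm, camera-biased) of a standing stamp with underside at zb"""
    W=cloud(L);D=np.hypot(W[...,0]-x,W[...,1]-y)
    q=(D<.04)&(abs(W[...,2]-zb-.08)<.006);b=(D<rad)&(abs(W[...,2]-zb-.014)<.0025)
    P=plane(L,zb+.014)[b].astype(np.float32)*1000
    print(n,"top",q.sum(),(W[q].mean(0)*1000).round(1),"base",b.sum(),[np.round(v,1) for v in cv2.minAreaRect(P)],"circle",np.round(cv2.minEnclosingCircle(P)[0],1))
E
python3 -c "
from h import *
L=snap('V1')
stamp(L,.4565,.1515,.008,.036,'LR')
cv2.imwrite('pics/V1.png',np.hstack([cv2.resize(ortho(L,z,.4565,.1512,.06)[:,:,::-1],(380,380)) for z in(.011,.022)]))
pad(L,.441,-.014,'obl')
go(.53,-.30,.22,90)"
```

```text
LR top 574 [453.9 151.   87.7] base 1024 [array([454. , 151.6]), array([47.2, 46.2]), np.float64(0.5)] circle [453.9 151.5]
pad obl x,y 441.0 -14.0 size mm 52.9 93.3 long dir 146.5 k 1
shift [  -3.3 -423.3  -15.6] turn 0.18 | at [525.4 123.3 204.4] yaw 90.18 F [-0.1 -0.5 -0.2] w 50.2 t 8.5
```

View pics/V1.png

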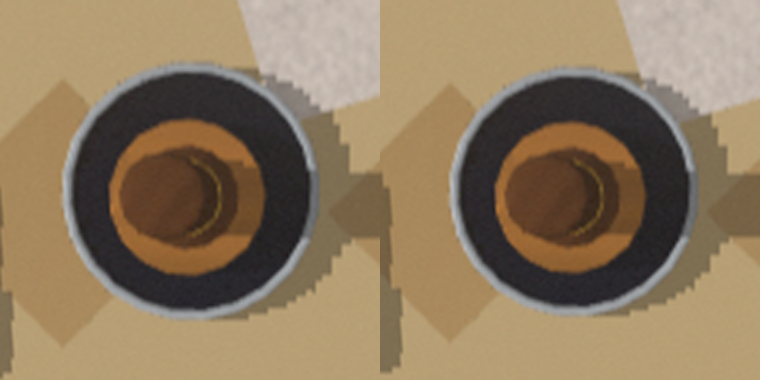

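The placed stamp stands upright in its tin, with its base about 2.5 mm toward the robot from centre, well inside the felt. The offset came from the arm still wobbling at the grasp, so I'll let it settle longer from here. Next is the small round stamp.

drive_tool(
  commands="50 -10 -60 -30 0; 50 -20 -115 -50 0; 50 -40 -175 -75 0; 50 -50 -235 -75 0; 50 -60 -295 -75 0",
)

```text
time_s: 9.12
eef_pos: [0.5867, -0.1697, 0.2808]
tool_rot: [0.001, -0.002, 1.0, -0.0]
contact_force: [1.2, -0.0, 0.2]
gripper_width: 0.586
grasp_force: 0.0
```

drive_tool(
  commands="50 -10 -60 0 0; 50 -15 -135 0 0; 50 -15 -135 0 0; 50 -15 -135 0 0; 50 -15 -135 0 0",
)

```text
time_s: 9.75
eef_pos: [0.602, -0.3015, 0.2803]
tool_rot: [-0.0, -0.002, 1.0, 0.0]
contact_force: [-0.8, -0.7, 0.2]
gripper_width: 0.584
grasp_force: 0.0
```

```bash
python3 -c "
from h import *
L=snap('C')
stamp(L,.618,-.304,0,.03,'SR')
pad(L,.4547,-.3255,'SR');pad(L,.4515,-.160,'sq')
cv2.imwrite('pics/C.png',cv2.resize(L[0][:,:,::-1],(800,600),interpolation=cv2.INTER_CUBIC))
go(.618,-.303,.12,90)"
```

```text
SR top 276 [ 617.4 -306.6   79.6] base 69 [array([ 614.7, -306.4]), array([23.1, 30.8]), np.float64(0.2)] circle [ 618.2 -306.4]
pad SR x,y 453.4 -326.0 size mm 52.5 53.0 long dir 90.0 k 1
pad sq x,y 438.0 -159.8 size mm 102.0 129.5 long dir 90.0 k 1
shift [-15.9  -1.7 160.4] turn 0.25 | at [ 602.1 -301.4  280.4] yaw 90.25 F [-0.7  0.1  0.9] w 49.8 t 9.8
```

View pics/C.png

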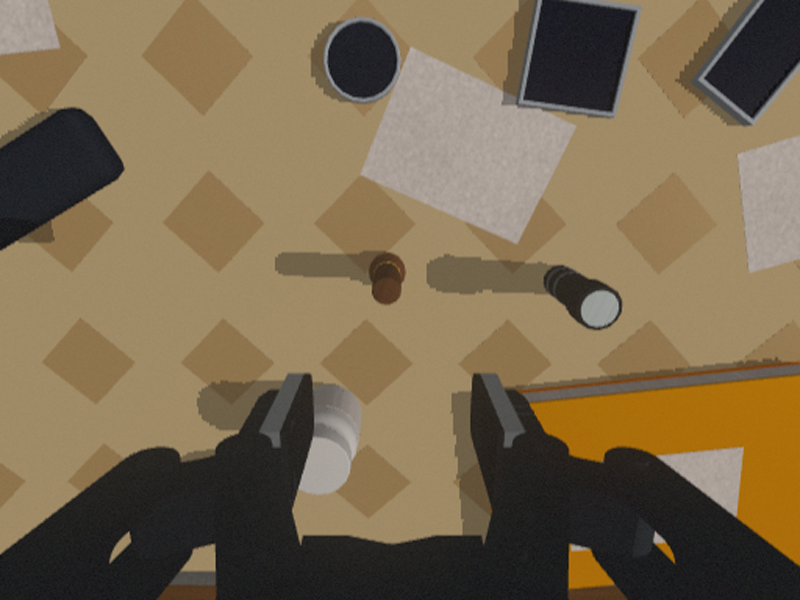

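Small round stamp at (387,275), small round pad at (362,60) and square pad at (578,57), plus the torch at (590,300). Going to the small round stamp.

drive_tool(
  commands="50 -16 -3.6 50 0; 50 -16 -3.6 100 0; 50 -16 -3.6 150 0; 50 -16 -3.6 185 0; 50 -16 -3.6 205 0",
)

```text
time_s: 10.42
eef_pos: [0.6173, -0.3048, 0.0732]
tool_rot: [-0.001, -0.002, 1.0, 0.001]
contact_force: [0.5, -0.3, 0.6]
gripper_width: 0.581
grasp_force: 0.0
```

drive_tool(
  commands="50 0 0 20 0; 50 0 0 38 0; 50 0 0 38 0; 50 0 0 38 0; 50 0 0 38 0",
)

```text
time_s: 11.05
eef_pos: [0.6186, -0.3075, 0.0386]
tool_rot: [0.001, -0.001, 1.0, -0.001]
contact_force: [0.4, -0.2, 0.6]
gripper_width: 0.584
grasp_force: 0.0
```

```bash
python3 -c "
from h import *
go(.618,-.305,.037,90)"
```

```text
shift [0.6 2.5 1.6] turn 0.13 | at [ 618.6 -307.5   38.6] yaw 90.13 F [ 0.4 -0.2  0.6] w 49.8 t 11.05
```

drive_tool(
  commands="50 0 0 0 0; 30 0 0 0 0; 15 0 0 0 0; 15 0 0 0 0; 15 0 0 0 0",
)

```text
time_s: 11.68
eef_pos: [0.6178, -0.3069, 0.0373]
tool_rot: [-0.0, -0.001, 1.0, 0.0]
contact_force: [-0.0, 0.4, 0.4]
gripper_width: 0.248
grasp_force: 30.5
```

```bash
python3 -c "
from h import *
for i in range(3): go(.4534,-.3246,.12,90); r.capture('wrist')"
```

```text
shift [164.5 -17.4 -82.7] turn 0.13 | at [ 617.8 -306.9   37.3] yaw 90.13 F [-0.   0.4  0.4] w 21.2 t 11.68
shift [164.5 -17.4 -82.7] turn 0.14 | at [ 617.8 -306.8   37.3] yaw 90.14 F [-0.9 -0.5  0.4] w 21.2 t 11.72
shift [164.5 -17.4 -82.7] turn 0.14 | at [ 617.9 -306.8   37.3] yaw 90.14 F [ 0.1  0.3 -0.1] w 21.2 t 11.78
```

drive_tool(
  commands="15 0 0 -25 0; 15 0 0 -70 0; 15 50 -5 -85 0; 15 105 -11 -85 0; 15 164.5 -17.4 -85 0",
)

```text
time_s: 12.45
eef_pos: [0.4521, -0.3248, 0.1227]
tool_rot: [0.0, -0.002, 1.0, -0.001]
contact_force: [-0.3, -0.4, 0.6]
gripper_width: 0.248
grasp_force: 30.5
```

drive_tool(
  commands="15 0 0 0 0; 15 0 0 30 0; 15 0 0 50 0; 15 0 0 50 0; 15 0 0 50 0",
)

```text
time_s: 13.08
eef_pos: [0.4544, -0.3252, 0.0732]
tool_rot: [0.001, -0.001, 1.0, -0.001]
contact_force: [-0.3, -0.3, 0.4]
gripper_width: 0.251
grasp_force: 30.5
```

```bash
python3 -c "
from h import *
snap('h2');z=r.get_state()['eef_pos'][2]
held('h2',z-.0373)
go(.4534,-.3246,.0453,90)"
```

```text
top 3056 mean [-3.3 -0.9 42.8] y range -41.2 39.8 x range -15.2 10.8
base 402 mean [ -9.8  -1.2 -22.1] y range -16.4 14.1 x range -14.9 -0.7
shift [ 1.   0.8 28.3] turn 0.15 | at [ 454.4 -325.3   73.6] yaw 90.15 F [-0.  -0.4 -0.7] w 21.0 t 13.18
```

drive_tool(
  commands="15 1 0.7 12 0; 15 1 0.7 20 0; 15 1 0.7 24 0; 15 1 0.7 26 0; 15 1 0.7 27 0",
)

```text
time_s: 13.8
eef_pos: [0.4525, -0.324, 0.0453]
tool_rot: [0.0, -0.001, 1.0, -0.0]
contact_force: [-0.4, 0.4, -0.5]
gripper_width: 0.25
grasp_force: 30.5
```

drive_tool(
  commands="15 0 0 0 0; 15 0 0 0.4 0; 15 0 0 0.4 0; 15 0 0 0.4 0; 15 0 0 0.4 0",
)

```text
time_s: 14.42
eef_pos: [0.4526, -0.3241, 0.0452]
tool_rot: [0.0, -0.001, 1.0, -0.0]
contact_force: [-0.7, 1.1, 2.3]
gripper_width: 0.251
grasp_force: 30.7
```

Light contact at 2.3 N. Releasing, then retreating to a viewing pose.

drive_tool(
  commands="22 0 0 0 0; 28 0 0 0 0; 36 0 0 0 0; 45 0 0 0 0; 50 0 0 0 0",
)

```text
time_s: 15.05
eef_pos: [0.4524, -0.3239, 0.0448]
tool_rot: [-0.0, -0.001, 1.0, 0.0]
contact_force: [-0.6, 0.5, 0.7]
gripper_width: 0.587
grasp_force: 0.0
```

drive_tool(
  commands="50 0 0 -30 0; 50 0 0 -80 0; 50 0 0 -130 0; 50 -30 20 -160 0; 50 -70 60 -170 0",
)

```text
time_s: 15.68
eef_pos: [0.5237, -0.265, 0.2182]
tool_rot: [0.002, 0.0, 1.0, -0.002]
contact_force: [0.6, -0.8, 0.4]
gripper_width: 0.586
grasp_force: 0.0
```

drive_tool(
  commands="50 0 40 0 0; 50 0 40 0 0; 50 0 40 0 0; 50 0 40 0 0; 50 0 40 0 0",
)

```text
time_s: 16.3
eef_pos: [0.522, -0.2247, 0.2148]
tool_rot: [-0.0, -0.0, 1.0, 0.0]
contact_force: [-0.8, 0.0, 0.0]
gripper_width: 0.585
grasp_force: 0.0
```

```bash
python3 -c "
from h import *
L=snap('V2')
stamp(L,.453,-.326,.008,.025,'SR')
pad(L,.4515,-.160,'sq')
go(.63,.17,.20,73.8)"
```

```text
SR top 561 [ 453.1 -323.8   87.6] base 137 [array([ 452.9, -321.8]), array([31.3, 24.9]), np.float64(4.1)] circle [ 453.2 -325.1]
pad sq x,y 450.3 -159.7 size mm 71.8 71.5 long dir 82.9 k 1
shift [-108.5  394.4   14.8] turn 16.27 | at [ 522.  -224.5  214.8] yaw 90.07 F [-0.3 -0.1 -0.5] w 50.0 t 16.35
```

drive_tool(
  commands="50 -13 55 0 0; 50 -26 110 0 0; 50 -39 165 0 0; 50 -52 220 0 0; 50 -65 275 0 0",
)

```text
time_s: 16.98
eef_pos: [0.5869, 0.0527, 0.215]
tool_rot: [0.0, -0.001, 1.0, -0.0]
contact_force: [0.4, 0.1, -0.8]
gripper_width: 0.588
grasp_force: 0.0
```

drive_tool(
  commands="50 -14 60 20 0; 50 -28 118.7 60 0; 50 -28 118.7 90 0; 50 -28 118.7 90 0; 50 -28 118.7 90 0",
)

```text
time_s: 17.6
eef_pos: [0.6152, 0.1693, 0.1263]
tool_rot: [0.001, -0.001, 1.0, -0.0]
contact_force: [0.1, -0.8, 1.3]
gripper_width: 0.585
grasp_force: 0.0
```

```bash
python3 -c "
from h import *
go(.6151,.1692,.0373,90)"
```

```text
shift [ 0.2 -0.1 89. ] turn 0.08 | at [615.2 169.3 126.3] yaw 90.08 F [ 0.1 -0.8  1.3] w 49.9 t 17.6
```

drive_tool(
  commands="50 0 0 40 0; 50 0 0 70 0; 50 0 0 85 0; 50 0 0 87.5 0; 50 0 0 87.5 0",
)

```text
time_s: 18.23
eef_pos: [0.6155, 0.17, 0.0391]
tool_rot: [0.001, -0.001, 1.0, 0.0]
contact_force: [0.4, -0.1, -0.1]
gripper_width: 0.579
grasp_force: 0.0
```

drive_tool(
  commands="50 0 0 0 0; 50 0 0 0 0; 30 0 0 0 0; 15 0 0 0 0; 15 0 0 0 0",
)

```text
time_s: 18.85
eef_pos: [0.6143, 0.1702, 0.0375]
tool_rot: [0.0, -0.001, 1.0, 0.0]
contact_force: [-1.2, -0.3, 0.6]
gripper_width: 0.25
grasp_force: 30.8
```

drive_tool(
  commands="15 0 0 0 0; 15 0 0 0 0; 15 0 0 0 0; 15 0 0 0 0; 15 0 0 0 0",
)

```text
time_s: 19.48
eef_pos: [0.6143, 0.1702, 0.0374]
tool_rot: [0.0, -0.001, 1.0, 0.0]
contact_force: [-0.6, 0.2, 1.5]
gripper_width: 0.249
grasp_force: 30.8
```

```bash
python3 -c "
from h import *
go(.4503,-.1583,.17,99.1)"
```

```text
shift [ 164.8 -328.1 -132.6] turn -8.96 | at [614.3 170.2  37.4] yaw 90.14 F [-0.6  0.2  1.5] w 21.3 t 19.48
```

drive_tool(
  commands="15 0 0 -30 0; 15 0 0 -80 0; 15 0 0 -133 0; 15 25 -50 -133 0; 15 50 -100 -133 0",
)

```text
time_s: 20.1
eef_pos: [0.5641, 0.0692, 0.171]
tool_rot: [0.001, -0.002, 1.0, -0.0]
contact_force: [-0.2, -0.8, -0.8]
gripper_width: 0.247
grasp_force: 30.7
```

drive_tool(
  commands="15 25 -50 0 -2; 15 50 -100 0 -5; 15 75 -150 0 -7; 15 100 -200 0 -9; 15 114.8 -228 20 -9",
)

```text
time_s: 20.72
eef_pos: [0.4501, -0.1609, 0.1515]
tool_rot: [0.002, -0.079, 0.997, -0.001]
contact_force: [0.9, -0.2, -1.3]
gripper_width: 0.246
grasp_force: 30.7
```

drive_tool(
  commands="15 0 0 30 0; 15 0 0 60 0; 15 0 0 75 0; 15 0 0 75 0; 15 0 0 75 0",
)

```text
time_s: 21.35
eef_pos: [0.4511, -0.1586, 0.0765]
tool_rot: [0.001, -0.08, 0.997, -0.001]
contact_force: [-0.3, 0.4, -0.8]
gripper_width: 0.248
grasp_force: 30.7
```

```bash
python3 -c "
from h import *
L=snap('h3');z=r.get_state()['eef_pos'][2];print(z)
held('h3',z-.0374);x,y=.4503,-.158
cv2.imwrite('pics/h3.png',np.hstack([cv2.resize(ortho(L,zz,x,y,.055)[:,:,::-1],(400,400)) for zz in(.011,z-.0374+.014)]))
go(.4503,-.1583,.0454,99.1)"
```

```text
0.07664609984500252
top 3018 mean [-2.7 -1.4 42.7] y range -42.2 36.0 x range -18.8 11.5
base 2201 mean [-12.4  -2.3 -23. ] y range -24.1 23.0 x range -23.4 9.7
shift [ 0.9  0.6 31.2] turn 0.05 | at [ 451.2 -158.7   76.6] yaw 99.15 F [-0.3 -0.5 -0.2] w 20.9 t 21.4
```

View pics/h3.png

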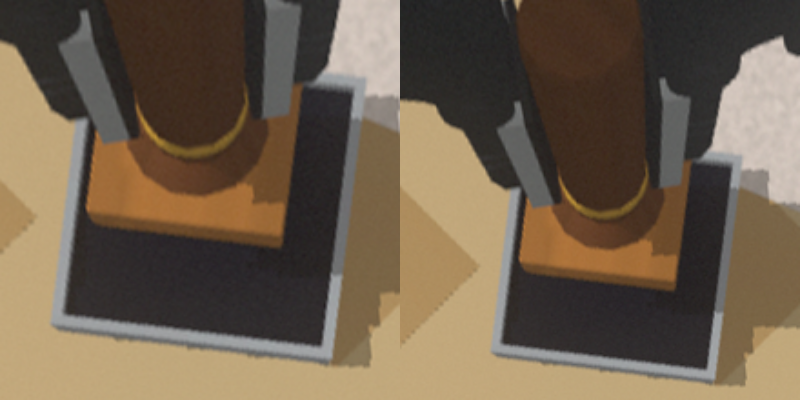

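The base edge slopes 7.4° against 7.1° for the pad edge, so the square stamp is lined up. Lowering it.

drive_tool(
  commands="15 0.9 0.6 14 0; 15 0.9 0.6 23 0; 15 0.9 0.6 27 0; 15 0.9 0.6 29.5 0; 15 0.9 0.6 30.5 0",
)

```text
time_s: 22.02
eef_pos: [0.4493, -0.1579, 0.0454]
tool_rot: [-0.0, -0.08, 0.997, 0.0]
contact_force: [-4.9, 0.4, 8.8]
gripper_width: 0.253
grasp_force: 31.6
```

drive_tool(
  commands="15 0 0 0 0; 15 0 0 0.2 0; 15 0 0 0.4 0; 15 0 0 0.4 0; 15 0 0 0.4 0",
)

```text
time_s: 22.65
eef_pos: [0.4495, -0.158, 0.0454]
tool_rot: [-0.0, -0.08, 0.997, -0.0]
contact_force: [-4.1, 1.8, 8.3]
gripper_width: 0.247
grasp_force: 31.5
```

drive_tool(
  commands="20 0 0 -0.3 0; 28 0 0 -0.3 0; 36 0 0 -0.3 0; 45 0 0 -0.3 0; 50 0 0 -0.3 0",
)

```text
time_s: 23.28
eef_pos: [0.4492, -0.1578, 0.0447]
tool_rot: [-0.0, -0.08, 0.997, 0.0]
contact_force: [0.0, -0.4, -0.1]
gripper_width: 0.587
grasp_force: 0.0
```

drive_tool(
  commands="50 0 0 -30 0; 50 0 0 -80 0; 50 0 0 -130 0; 50 -30 20 -160 5; 50 -75 20 -165 9",
)

```text
time_s: 23.9
eef_pos: [0.522, -0.126, 0.2133]
tool_rot: [0.003, 0.0, 1.0, -0.001]
contact_force: [0.9, -1.6, 0.9]
gripper_width: 0.585
grasp_force: 0.0
```

drive_tool(
  commands="50 0 30 0 0; 50 0 30 0 0; 50 0 30 0 0; 50 0 30 0 0; 50 0 30 0 0",
)

```text
time_s: 24.52
eef_pos: [0.5199, -0.0968, 0.2099]
tool_rot: [0.0, -0.001, 1.0, -0.0]
contact_force: [0.5, -0.4, 0.2]
gripper_width: 0.585
grasp_force: 0.0
```

```bash
python3 -c "
from h import *
L=snap('V3')
stamp(L,.450,-.160,.008,.034,'sq')
go(.66,.30,.20,90)"
```

```text
sq top 570 [ 450.4 -158.3   87.6] base 1073 [array([ 450.4, -158.8]), array([44.1, 43.8]), np.float64(82.7)] circle [ 450.4 -158.8]
shift [-140.7  396.5    9.8] turn 0.08 | at [519.9 -96.7 209.9] yaw 90.08 F [ 0.6 -0.8 -0.5] w 50.3 t 24.57
```

drive_tool(
  commands="50 -19 55 0 0; 50 -38 110 0 0; 50 -57 165 0 0; 50 -76 220 0 0; 50 -95 275 0 0",
)

```text
time_s: 25.2
eef_pos: [0.615, 0.1806, 0.2099]
tool_rot: [0.0, -0.001, 1.0, -0.0]
contact_force: [0.2, -0.0, 0.0]
gripper_width: 0.588
grasp_force: 0.0
```

drive_tool(
  commands="50 -20 55 10 0; 50 -46 115 30 0; 50 -46 121 30 0; 50 -46 121 30 0; 50 -46 121 30 0",
)

```text
time_s: 25.82
eef_pos: [0.6604, 0.2988, 0.1809]
tool_rot: [0.001, -0.0, 1.0, 0.0]
contact_force: [0.1, -0.1, -0.3]
gripper_width: 0.584
grasp_force: 0.0
```

```bash
python3 -c "
from h import *
L=snap('E')
stamp(L,.6173,.324,0,.045,'obl')
W=cloud(L);D=np.hypot(W[...,0]-.6173,W[...,1]-.324)
b=(D<.045)&(abs(W[...,2]-.014)<.0012);P=plane(L,.014)[b].astype(np.float32)*1000
print(cv2.minAreaRect(P))
pad(reload('D'),.441,-.014);pad(reload('V1'),.441,-.014);pad(reload('V3'),.441,-.014)
go(.6173,.325,.0373,90)"
```

```text
obl top 601 [617.2 324.7  79.7] base 1161 [array([616.8, 324. ]), array([28.3, 65.8]), np.float64(52.6)] circle [617.8 325.2]
((616.7886352539062, 323.98565673828125), (28.336877822875977, 65.73750305175781), 52.599586486816406)
pad None x,y 441.0 -14.0 size mm 52.9 93.2 long dir 146.5 k 1
pad None x,y 441.0 -14.0 size mm 52.9 93.3 long dir 146.5 k 1
pad None x,y 441.1 -12.9 size mm 53.5 93.7 long dir 146.6 k 1
shift [ 43.4  26.2 143.7] turn 0.04 | at [660.5 298.8 181. ] yaw 90.04 F [ 0.1 -0.9 -0.5] w 50.2 t 25.93
```

drive_tool(
  commands="50 20 13 30 0; 50 43.3 26.8 60 0; 50 43.3 26.8 60 0; 50 43.3 26.8 90 0; 50 43.3 26.8 110 0",
)

```text
time_s: 26.55
eef_pos: [0.6181, 0.3261, 0.0705]
tool_rot: [0.001, -0.001, 1.0, 0.0]
contact_force: [-1.0, 0.4, -0.3]
gripper_width: 0.584
grasp_force: 0.0
```

drive_tool(
  commands="50 0 0 20 0; 50 0 0 33 0; 50 0 0 33 0; 50 0 0 33 0; 50 0 0 33 0",
)

```text
time_s: 27.18
eef_pos: [0.6174, 0.3272, 0.0379]
tool_rot: [0.001, -0.001, 1.0, 0.0]
contact_force: [0.3, -0.5, 0.1]
gripper_width: 0.588
grasp_force: 0.0
```

drive_tool(
  commands="50 0 0 0 0; 30 0 0 0 0; 15 0 0 0 0; 15 0 0 0 0; 15 0 0 0 0",
)

```text
time_s: 27.8
eef_pos: [0.6168, 0.3269, 0.037]
tool_rot: [0.0, -0.001, 1.0, 0.0]
contact_force: [-1.7, 0.2, 0.9]
gripper_width: 0.25
grasp_force: 29.7
```

```bash
python3 -c "
from h import *
go(.4410,-.0127,.17,93.9)"
```

```text
shift [ 176.6 -339.2 -133.1] turn -3.76 | at [616.8 326.9  37. ] yaw 90.14 F [-1.7  0.2  0.9] w 21.4 t 27.8
```

drive_tool(
  commands="15 0 0 -30 0; 15 0 0 -80 0; 15 0 0 -133 0; 15 26 -50 -133 0; 15 52 -100 -133 0",
)

```text
time_s: 28.42
eef_pos: [0.5647, 0.2259, 0.1705]
tool_rot: [0.001, -0.002, 1.0, -0.0]
contact_force: [-0.9, -0.9, -1.4]
gripper_width: 0.251
grasp_force: 29.6
```

drive_tool(
  commands="15 26 -50 0 -1; 15 52 -100 0 -2; 15 78 -150 0 -3; 15 104 -200 0 -3.8; 15 124.6 -239.2 10 -3.8",
)

```text
time_s: 29.05
eef_pos: [0.4404, -0.0144, 0.1602]
tool_rot: [0.001, -0.034, 0.999, -0.0]
contact_force: [0.8, -0.7, -0.5]
gripper_width: 0.25
grasp_force: 29.7
```

drive_tool(
  commands="15 0 0 30 0; 15 0 0 60 0; 15 0 0 80 0; 15 0 0 80 0; 15 0 0 80 0",
)

```text
time_s: 29.68
eef_pos: [0.4415, -0.0129, 0.0806]
tool_rot: [0.001, -0.034, 0.999, -0.0]
contact_force: [0.4, 0.4, -1.1]
gripper_width: 0.251
grasp_force: 29.7
```

```bash
python3 -c "
from h import *
L=snap('h4');z=r.get_state()['eef_pos'][2];print(z)
held('h4',z-.037);x,y=.4410,-.013
cv2.imwrite('pics/h4.png',np.hstack([cv2.resize(ortho(L,zz,x,y,.06)[:,:,::-1],(400,400)) for zz in(.011,z-.037+.014)]))
go(.4410,-.0127,.045,93.9)"
```

```text
0.08094856917234833
top 3145 mean [-3.1 -1.3 43.2] y range -41.5 38.0 x range -16.5 11.6
base 1923 mean [-17.2   8.8 -22.6] y range -16.9 27.2 x range -33.4 9.7
shift [ 0.9  0.3 35.9] turn 0.04 | at [441.9 -12.9  80.9] yaw 93.94 F [ 0.5 -0.6 -0.4] w 21.1 t 29.77
```

View pics/h4.png

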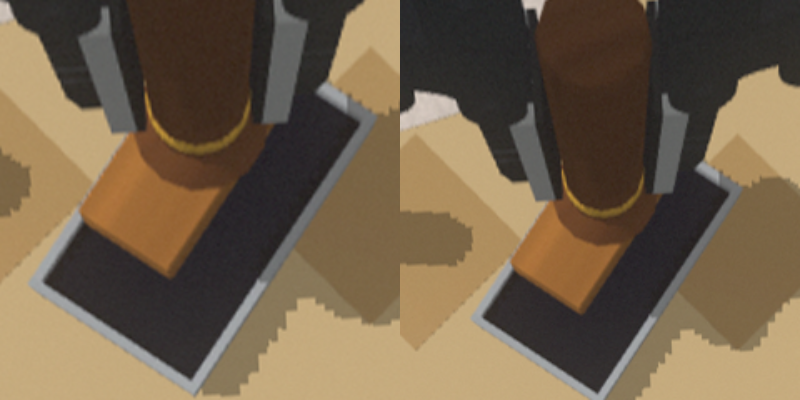

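The oblong stamp is parallel to its pad. Lowering it.

drive_tool(
  commands="15 0.8 0.3 14 0; 15 0.8 0.3 25 0; 15 0.8 0.3 31 0; 15 0.8 0.3 34 0; 15 0.8 0.3 35 0",
)

```text
time_s: 30.4
eef_pos: [0.4399, -0.0124, 0.0449]
tool_rot: [-0.001, -0.034, 0.999, 0.0]
contact_force: [-4.5, 0.6, 8.2]
gripper_width: 0.248
grasp_force: 30.4
```

drive_tool(
  commands="15 0 0 0 0; 15 0 0 0.2 0; 15 0 0 0.4 0; 15 0 0 0.4 0; 15 0 0 0.4 0",
)

```text
time_s: 31.02
eef_pos: [0.4406, -0.0126, 0.0449]
tool_rot: [0.0, -0.034, 0.999, -0.0]
contact_force: [-2.7, 0.3, 5.7]
gripper_width: 0.253
grasp_force: 30.2
```

drive_tool(
  commands="20 0 0 -0.2 0; 28 0 0 -0.2 0; 36 0 0 -0.2 0; 45 0 0 -0.2 0; 50 0 0 -0.2 0",
)

```text
time_s: 31.65
eef_pos: [0.44, -0.0125, 0.0445]
tool_rot: [-0.0, -0.034, 0.999, 0.0]
contact_force: [-0.1, -0.1, -0.3]
gripper_width: 0.588
grasp_force: 0.0
```

drive_tool(
  commands="50 0 0 -30 0; 50 0 0 -80 0; 50 0 0 -130 0; 50 -30 30 -160 2; 50 -80 70 -165 3.8",
)

```text
time_s: 32.28
eef_pos: [0.5162, 0.0619, 0.2132]
tool_rot: [0.004, 0.0, 1.0, -0.001]
contact_force: [0.2, -1.0, 1.8]
gripper_width: 0.583
grasp_force: 0.0
```

drive_tool(
  commands="50 0 0 0 0; 50 0 0 0 0; 50 0 0 0 0; 50 0 0 0 0; 50 0 0 0 0",
)

```text
time_s: 32.9
eef_pos: [0.5136, 0.0612, 0.2096]
tool_rot: [0.0, -0.001, 1.0, -0.0]
contact_force: [0.8, -0.6, 0.1]
gripper_width: 0.58
grasp_force: 0.0
```

```bash
python3 -c "
from h import *
L=snap('V4')
stamp(L,.441,-.013,.008,.042,'obl')
stamp(L,.454,.1515,.008,.036,'LR')
cv2.imwrite('pics/V4.png',cv2.resize(L[0][:,:,::-1],(800,600),interpolation=cv2.INTER_CUBIC))
go(.4562,.154,.12,90)"
```

```text
obl top 575 [441.3 -12.9  87.6] base 1070 [array([441.6, -13.4]), array([29.9, 66.1]), np.float64(58.3)] circle [441.6 -13.8]
LR top 562 [453.7 150.2  87.5] base 896 [array([453.7, 148.6]), array([42.5, 46.9]), np.float64(82.6)] circle [453.9 151. ]
shift [57.3 92.8 89.5] turn 0.1 | at [513.7  61.3 209.5] yaw 90.1 F [0.7 0.3 0.1] w 49.9 t 32.95
```

View pics/V4.png

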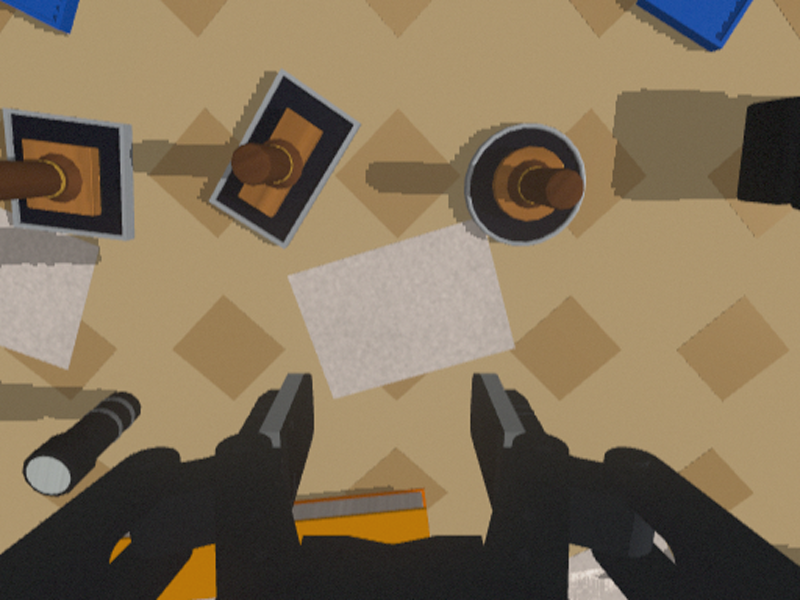

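All stamps stand upright in their own pads: square at the left edge, oblong at (280,160), large round at (525,185). The oblong's angle needs a more careful measurement.

```bash
python3 -c "
from h import *
L=reload('V4')
a=ortho(L,.022,.441,-.013,.05,.00025);b=ortho(L,.011,.441,-.013,.065,.00025)
cv2.imwrite('pics/z4.png',np.hstack([a[:,:,::-1],cv2.resize(b,(400,400))[:,:,::-1]]))
# wood edges: fit lines on colour mask for the 22 mm plane
hsv=cv2.cvtColor(a,cv2.COLOR_RGB2HSV);m=((hsv[...,1]>130)&(hsv[...,2]>95)).astype(np.uint8)
c=max(cv2.findContours(m,0,1)[0],key=cv2.contourArea);print(cv2.minAreaRect(c),cv2.contourArea(c))
g=(b.min(2)>-1)&(cv2.GaussianBlur(b,(5,5),0).max(2)<75)
c=np.vstack([k for k in cv2.findContours(g.astype(np.uint8),0,1)[0] if cv2.contourArea(k)>300]);print(cv2.minAreaRect(c))
"
```

```text
((199.6370086669922, 194.51434326171875), (110.9644775390625, 264.3829345703125), 33.52130126953125) 18051.5
((261.53271484375, 260.4932861328125), (214.58335876464844, 371.36822509765625), 33.43986511230469)
```

View pics/z4.png

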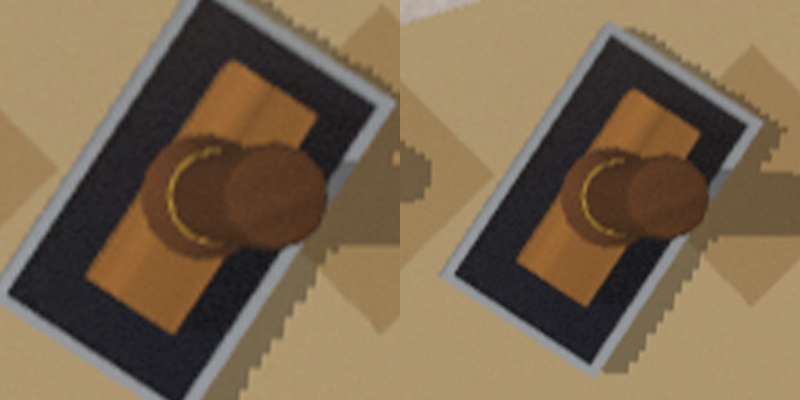

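The oblong's angle (33.5°) matches its pad (33.4°), and its centre is within 1.5 mm. The other three are centred within 1 to 2.6 mm, with the large round the farthest off. Handing in.

```bash
python3 -c "
from workcell import r
print(r.job_done())"
```

```text
the job is handed in; nothing more can be done
None
```

All four stamps stand upright, face down, in their own pads: centres are within about 3 mm, the square and oblong are aligned to under 1°, the torch and self-inker were left alone, and the job was handed in at about 33 s.

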